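Lock the setting block in the guarded hold-down

ROBOT

A 7-joint arm with a two-finger parallel gripper is mounted at the origin on a cart in front of the work surface, level with it; the furniture and walls round the work are solid. World frame = base frame: x ahead of the robot, y to its left, z up, the work surface at z = 0. Lengths are in mm, angles in rad, forces in N, time in s.
With the tool pointing down it reaches from about 400 to 850 mm from the base axis. Payload 10.4 kg.
Tool frame: the origin (TCP) lies midway between the tips of the shut fingers; the grasp point (between the pads) lies 19 mm behind it (bot.grip_point_offset is the distance from the TCP to the grasp point, in mm); z points along the fingers, y is the line along which they close (so a half turn about z gives the same grasp; the last joint's range is limited). The gripper opens to 85 mm and grips with 20 to 120 N. Pads are 22 mm wide; open, the fingers measure 114 mm over their backs; the gripper's body (76 mm by 85 mm) begins 54 mm behind the grasp point. The pads swing forward as they close: fully open they stand 13 mm farther back than shut.
Start: joints at [-0.023, 0.332, -0.065, 1.46, 0.022, 1.35, -0.088], TCP at [625.021, 0.018, 231.338] pointing down, gripper open.
Joint ranges: [-2.6, 2.6], [-0.5, 2.12], [-1.47, 1.34], [0.16, 2.42], [-1.27, 4.41], [0.06, 2.06], [-2.6, 2.6]. Speed limits (rad/s): [2.22, 2.22, 2.79, 2.79, 3.14, 3.14, 3.14].

INTERFACE

Orientations are given as a unit quaternion [x, y, z, w].
In Python, from plant import bot, camera, spot_in gives the robot as it stands.
- The arm moves only by the tool arm_command, never from a script. Its argument "increments" is a list of rows, each a list of 3 entries, a list of its own where there are three numbers: the turn, a rotation vector about the tool's x, y, z scaled (see below), then the shift along the tool's x, y, z scaled (see below), then the finger opening in mm, from 0 to 85.4. In form: [[[wx, wy, wz], [x, y, z], jaw], ...]. A call has 1 to 12 rows; each row is the pose to reach, as a shift and turn from the pose commanded when the call began, along the tool's axes at that moment; what a row does not reach only later rows make up. The controller multiplies each number of a shift by 0.12 m and each number of a turn by 90 degrees. A row lasts 1/12 s, in which the tool goes at most 41.7 mm and 7.16 degrees, less where a joint would pass 70% of its speed; a pose out of reach is approached as far as the arm can. A call with a number of a shift or a turn outside -1 to 1 is refused whole. A call with a gripper value outside its range is refused whole. The fingers move at their own pace and stop on an object; "grip_force" is the grip in N (left out, the last holds). Time passes only in rows, so rows that repeat a pose let the fingers close. It gives the time, the measured TCP pose, the force, the opening and the grip force at its end, in the units of the state.
- bot.observe(): the state, without advancing time (a new reading comes with each control period).
- camera(name): name is "scene" or "side" or "wrist"; returns a dict with "img" (384x512x3 uint8, blue, green, red), "depth" (384x512 float32, mm along the optical axis (not along the pixel's ray), 0 where there is no reading), "fx", "fy", "cx", "cy" (pixels), "k1" (the pictures are not rectified: a ray, as slopes to the right and down, at radius r is drawn at 1 + k1 r^2 times it, then the intrinsics apply), "extrinsics" (4x4, takes a point from world to camera coordinates). Camera axes: x right, y down, z forward; pixel columns grow to the right and rows downward; lengths in mm; the calibration is good to about 2 mm. A picture is of the moment at which its call begins.
- bot.hand_in(): hands the job in; it is judged then, once.
Trained networks look in a picture, given as the dict that the camera call returned (one of the last four; its "shot" number tells which), for a name from the list of things; names that differ only in an ending like _2 or _b are one class to them, and where a whole thing is asked for, a point or a joint stands for the part that bears it (a point fixed in the world has none). Each returns a list of dicts, best first, with "score" (0 to 1); they miss things now and then, are a little off and sometimes report something else, mostly with a low value. They report only what shows in the picture. A call takes as long as a camera call. They do not tell look-alikes from the thing itself.
- spot_in(picture, target): "centre" ([x, y, z] in mm, in world coordinates, good to about 4 mm: the middle of the surface that is visible of it).
The state is a dict: "t": time; "qpos": joint angles; "qd": joint speeds; "joint_efforts": joint torques, N m; "tool_pos": TCP position; "eef_rot": TCP orientation; "contact_force": force on the tool from outside, world axes, zero at the start; "torque": the same for the moment, N m; "gripper_width": finger opening in mm; "grip_force": force on a finger pad.
Only numpy, scipy, OpenCV 4.12 (cv2) and the standard library are available. Lean on these libraries where they do the work, as an engineer would, in place of code of your own. Each camera call takes 0.05 s, during which the arm holds its last target. There are 200 camera calls.

TASK

Push the wooden block along its slide way until it stands against the steel end stop, then reach down through the square window of the guard and press the lever's black pad all the way down, so that its foot stands over the block. Push and press only: do not lift the block, do not touch the guard with any part of the arm, work the lever only through the window, and leave the eraser, the jar and the glass cutter where they are.

Things in the scene. Friction and masses are not known exactly. Their poses are not given: they have to be found in the camera images.
- fixture: Fixed aluminium base plate, 210 (x) x 310 (y) x 15 mm, on the bench. Origin: centre of its underside; it is turned about z by up to 0.25 rad. In its frame: a straight slide way runs along x at y = +85 mm between two rails 36 mm apart (inner faces y = 67 and 103 mm; rail tops at z = 20 mm, from x = -90 to +60 mm). The steel end stop is 48 mm wide (y), 33 mm high, its face at x = +60 mm. Fork of the lever's pivot: x = 12 to 48, y = 119 to 145 mm, 60 mm high.
- block: Loose wooden block, 60 mm long, 32 mm wide, 22 mm high, about 50 g, lying on the base plate (underside at z = 15 mm, top at 37 mm) between the rails, its long side along the slide way. Origin: centre of its underside; its own y axis is the long one. It starts 55 to 90 mm short of the stop, on the side of the robot; against the stop its origin is at x = +30 mm in the fixture's frame. The raised lever passes over it with 6 mm to spare or more.
- guard: Fixed grey cage round the lever's free end, part of the fixture: outer 124 x 124 mm, centred at x = +30, y = -85 mm of the fixture, flat top at z = 104 mm (6 mm thick) with a square window 84 x 84 mm. Posts at the corners, wire bars on three sides; the side towards the slide way is open for the lever. Its origin and axes are those of the fixture. It must not be touched.
- window (a point): Centre of the guard's window, at the level of the guard's top face (z = 104 mm); axes as the fixture's.
- lever_bar: Dark steel bar 16 x 220 x 10 mm of the hold-down lever, with a rubber foot under it 45 mm from the pivot and a black pad at its free end. Its origin is on the pivot axis (fixture x = 30, y = 130, z = 50 mm; the axis runs along fixture x); the bar runs along its own -y. Level when shut, free end higher when open.
- pad (a point): Centre of the top face of the lever's black pad (34 mm in x, 44 mm in y, 215 mm from the pivot). It lies under the window's centre to within 3 mm, at z = 88 mm when the lever is fully raised, 58 mm when it is fully down.
- lever (a joint): Lever angle in rad: 0 fully raised, grows as the pad is pressed down, 0.14 at its hard stop (level). It starts between 0 and 0.03. A stiff hinge: it stays where it is left; about 2 to 5 N on the pad moves it. Fully down, the foot stands 2 mm above the block.
- eraser: Loose eraser, 19 x 42 x 12 mm, on the base plate between the slide way and the guard; origin at the centre of its underside. Leave it.
- flux_jar: Loose jar with a black screw cap, 54 mm wide, 74 mm high, on the bench to the left of the fixture; origin at the centre of its underside. Leave it.
- glass_cutter: Loose pen-shaped glass cutter, 14 x 145 x 14 mm, on the bench at the robot's side of the fixture; origin at the centre of its underside, length along its y. Leave it.
There are look-alikes about, which are no part of the job. What is meant by the block is not blue, and is the smaller of those in its own colour.

How it is judged:
By the outcome, as a careful person would: the job done as asked, in the order asked, and still so for the second after the job is handed in, with the robot touching nothing.
It also fails if it takes over 48 s, if anything falls off the work surface, if the arm or the gripper's body presses on something with over 40 N, if the wrist force passes 120 N, or if a joint passes its speed limit or range.

## Working session

There is one attempt and no reset: what is moved stays moved. The work goes in short steps, Python scripts to look and compute and a tool call to move; the robot and the scene stay as the last step left them, time stands still between calls to the robot, and variables do not carry over. Pictures are saved under pics/ and viewed, at most 10 in all, crops included, and the job is handed in when it is done.

Besides the shell and the picture viewer there is one more tool, called after ">>>" by a JSON object that holds its "fn" and its "kwargs", one argument or row to a line. arm_command: Moves the arm, as the interface text tells. Shifts and turns lie within -1 to 1; 1 stands for 0.12 m of shift or 90 degrees of turn. Its arguments: {"type":"object","properties":{"increments":{"type":"array","items":{"type":"array"}},"grip_force":{"type":"number"}},"required":["increments"]}

```bash
mkdir -p pics; cat > h.py <<'E'
import numpy as np, cv2
from plant import bot, camera, spot_in
def world(p):
    h,w=p["depth"].shape; v,u=np.mgrid[:h,:w]
    K=np.array([[p["fx"],0,p["cx"]],[0,p["fy"],p["cy"]],[0,0,1.]])
    s=cv2.undistortPoints(np.stack([u,v],-1).reshape(-1,1,2).astype(float),K,np.array([p["k1"],0,0,0,0.])).reshape(h,w,2)
    d=p["depth"]; c=np.dstack([s[...,0]*d,s[...,1]*d,d])
    E=np.array(p["extrinsics"]); return (c-E[:3,3])@E[:3,:3]
def proj(p,X):
    E=np.array(p["extrinsics"]); c=np.atleast_2d(X)@E[:3,:3].T+E[:3,3]; s=c[:,:2]/c[:,2:]
    s=s*(1+p["k1"]*(s**2).sum(1,keepdims=True)); return s*[p["fx"],p["fy"]]+[p["cx"],p["cy"]]
E
python3 - <<'E'
from h import *
ims=[]
for n in("scene","side"):
    p=camera(n); cv2.imwrite(f"pics/{n}0.png",cv2.resize(p["img"],(800,600)))
    for t in("block","guard","fixture","lever_bar","pad","eraser","flux_jar","glass_cutter"):
        print(n,t,[(round(d["score"],2),np.round(d["centre"]).tolist()) for d in spot_in(p,t)][:4])
print(bot.observe()["tool_pos"],bot.observe()["eef_rot"],bot.observe()["t"])
E
```

```text
scene block [(0.83, [581.0, 259.0, 36.0]), (0.62, [703.0, 481.0, 32.0]), (0.62, [426.0, 215.0, 23.0]), (0.62, [631.0, 173.0, 13.0])]
scene guard [(0.6, [668.0, 98.0, 108.0]), (0.44, [564.0, 172.0, 25.0])]
scene fixture [(0.96, [630.0, 174.0, 16.0])]
scene lever_bar [(0.96, [656.0, 189.0, 68.0])]
scene pad [(0.66, [655.0, 190.0, 70.0]), (0.54, [659.0, 200.0, 64.0])]
scene eraser [(0.37, [582.0, 407.0, 58.0])]
scene flux_jar [(0.87, [583.0, 407.0, 56.0])]
scene glass_cutter [(0.6, [501.0, 74.0, 12.0])]
side block [(0.7, [578.0, 242.0, 38.0]), (0.62, [658.0, 145.0, 77.0]), (0.59, [432.0, 197.0, 21.0]), (0.44, [686.0, 489.0, 25.0])]
side guard [(0.9, [664.0, 65.0, 96.0])]
side fixture [(0.84, [627.0, 100.0, 13.0])]
side lever_bar [(0.7, [657.0, 134.0, 78.0])]
side pad [(0.74, [656.0, 136.0, 78.0])]
side eraser [(0.57, [564.0, 155.0, 25.0])]
side flux_jar [(0.68, [590.0, 369.0, 50.0])]
side glass_cutter [(0.87, [504.0, 55.0, 10.0])]
[6.25024237e+02 3.97793617e-02 2.31356256e+02] [7.07086763e-01 7.07126796e-01 5.21681093e-05 3.00835361e-05] 0.9
```

View pics/scene0.png

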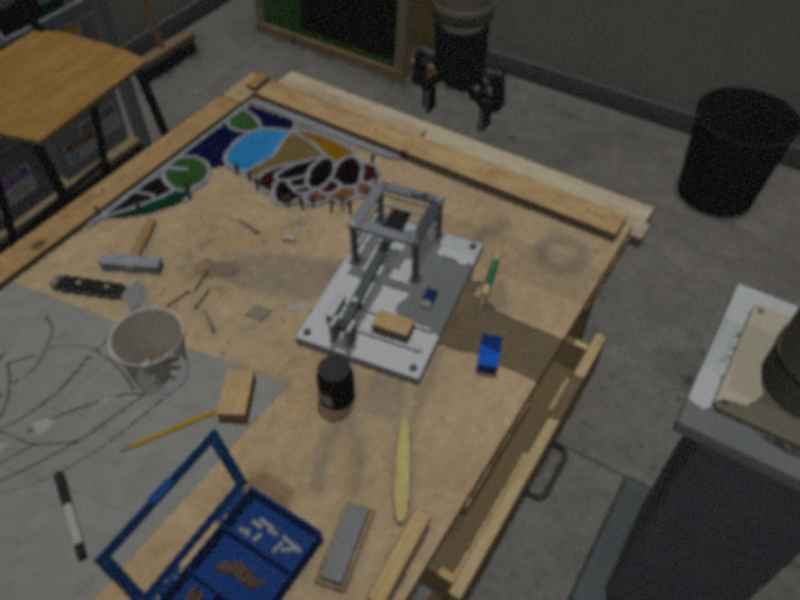

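View pics/side0.png

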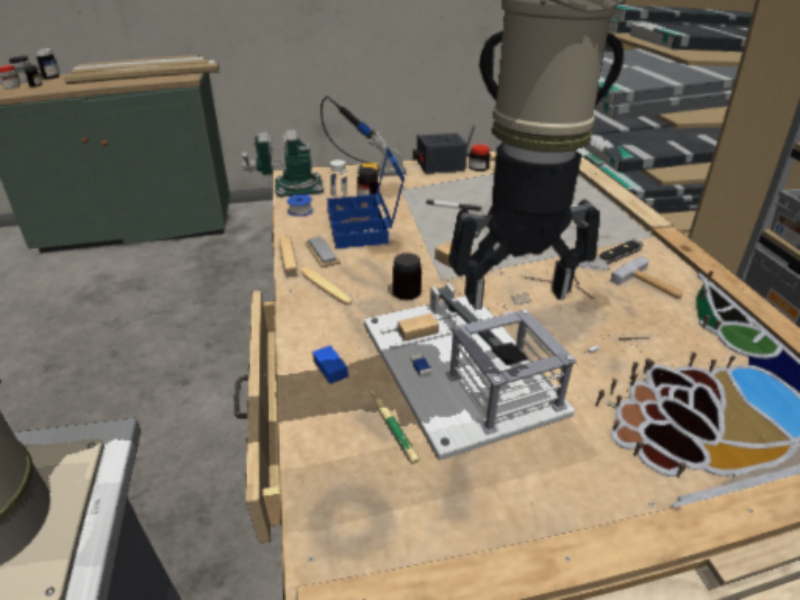

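The scene view shows the tan block on the slide way at about (393,325), the guard at (398,212), and the jar at (335,382). The blue block at (490,352) and the larger tan one at (236,395) are look-alikes. The side view agrees, with the block at (418,326), the eraser at (421,366) and the cutter at (395,430). Next I fit the fixture pose.

```bash
cat > fit.py <<'E'
from h import *
from scipy.optimize import minimize
def R2(a): return np.array([[np.cos(a),-np.sin(a)],[np.sin(a),np.cos(a)]])
# guard-top ring + plate rectangle outline fit by mask agreement
def fit(P,x0=(630,170,0.)):
    g=P[(P[:,2]>98)&(P[:,2]<110)]; b=P[(P[:,2]>10)&(P[:,2]<18.5)]; f=P[(P[:,2]<6)&(P[:,2]>-8)]
    def c(x):
        l=lambda q:(q[:,:2]-x[:2])@R2(x[2])
        q=l(g)-[30,-85]; m=np.abs(q).max(1); q=q[m<85];m=m[m<85]
        a=np.clip(np.abs(m-52)-10,0,10).sum()/max(len(m),1) + (10 if len(m)<50 else 0)
        s=lambda q:np.max(np.abs(q)-[105,155],1)
        sb=s(l(b)); sf=s(l(f))
        return 2*a+np.clip(sb,0,10)[sb<30].mean()+np.clip(-sf,0,10)[sf<30].mean()
    best=min((minimize(c,[x0[0],x0[1],t],method="Nelder-Mead",options=dict(initial_simplex=np.array([[x0[0],x0[1],t],[x0[0]+12,x0[1],t],[x0[0],x0[1]+12,t],[x0[0],x0[1],t+.08]]))) for t in(-.2,-.1,0,.1,.2)),key=lambda r:r.fun)
    return best.x,best.fun,len(g),len(b)
E
python3 - <<'E'
from fit import *
for n in("scene","side"):
    p=camera(n); W=world(p); P=W[(p["depth"]>0)]
    P=P[(np.abs(P[:,0]-630)<220)&(np.abs(P[:,1]-170)<240)]
    x,fu,ng,nb=fit(P); print(n,np.round(x,3),round(fu,3),ng,nb)
    hsv=cv2.cvtColor(p["img"],cv2.COLOR_BGR2HSV)
    L=(W[...,:2]-x[:2])@R2(x[2])
    m=(p["depth"]>0)&(np.abs(L[...,1]-85)<25)&(np.abs(L[...,0]+30)<75)&(W[...,2]>30)&(W[...,2]<42)&(hsv[...,1]>70)
    q=L[m]; print("block x range",np.percentile(q[:,0],[2,50,98]).round(1),"y",np.percentile(q[:,1],[2,50,98]).round(1),"z",np.median(W[m][:,2]),m.sum())
    im=p["img"].copy()
    def poly(pts,z,col):
        w=np.array([[*(R2(x[2])@np.array(a)+x[:2]),z] for a in pts]); cv2.polylines(im,[proj(p,w).round().astype(int)],True,col,1)
    poly([(-105,-155),(105,-155),(105,155),(-105,155)],15,(0,0,255))
    for h in(62,42): poly([(30-h,-85-h),(30+h,-85-h),(30+h,-85+h),(30-h,-85+h)],104,(0,255,0))
    poly([(-90,67),(60,67),(60,103),(-90,103)],20,(255,0,255))
    u,v=proj(p,[*x[:2],30])[0].astype(int); c=im[max(v-110,0):v+110,max(u-140,0):u+140]
    cv2.imwrite(f"pics/fit_{n}.png",c)
a,b=[cv2.resize(cv2.imread(f"pics/fit_{n}.png"),(400,320)) for n in("scene","side")]
cv2.imwrite("pics/fit.png",cv2.resize(np.hstack([a,b]),(800,320)))
E
```

```text
scene [6.30877e+02 1.74689e+02 1.69000e-01] 0.236 941 5206
block x range [-63.2 -36.1  -7.5] y [ 69.8  87.8 101.4] z 37.44772460329736 278
side [6.28632e+02 1.72596e+02 1.67000e-01] 0.19 1365 5077
block x range [-63.8 -36.6  -7.3] y [67.3 78.8 96.8] z 38.812135709710915 228
```

View pics/fit.png

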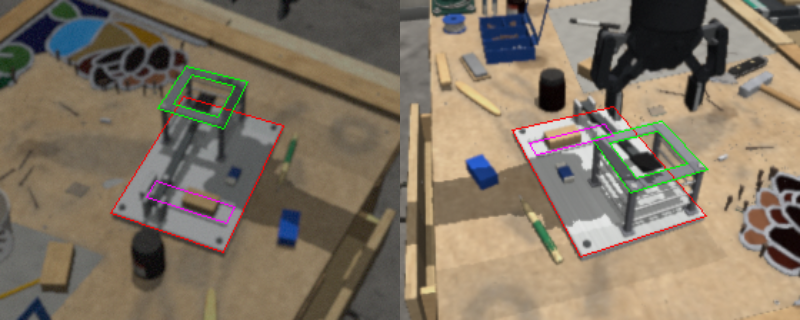

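The overlay matches the plate, guard top and slide way in both views. The fixture is at about (629.8, 173.6) with yaw 0.168, and the block's near end is at fixture x = -65.5. I shut the fingers and turn so they line up with the slide way.

>>> {"fn": "arm_command", "kwargs": {
  "increments": [
    [[0,0,0.08],[0.1,-0.04,0],0],
    [[0,0,0.16],[0.2,-0.08,0],0],
    [[0,0,0.24],[0.3,-0.12,0],0],
    [[0,0,0.32],[0.4,-0.16,0],0],
    [[0,0,0.4],[0.5,-0.2,0],0],
    [[0,0,0.48],[0.6,-0.24,0],0],
    [[0,0,0.56],[0.7,-0.28,0],0],
    [[0,0,0.64],[0.8,-0.32,0],0],
    [[0,0,0.72],[0.9,-0.36,0],0],
    [[0,0,0.8],[1,-0.4,0],0],
    [[0,0,0.87],[1,-0.4,0],0],
    [[0,0,0.893],[1,-0.4,0],0]
  ]
}}

```text
t: 2.0
tool_pos: [576.7, 121.2, 231.4]
eef_rot: [0.997, 0.081, 0.0, -0.0]
contact_force: [-0.2, -0.1, -0.8]
gripper_width: -0.2
grip_force: 0.0
```

```bash
cat > go.py <<'E'
# print shift (tool units) from present pose to fixture-frame point + yaw info
from fit import *
from scipy.spatial.transform import Rotation as Ro
F=np.array([629.8,173.6]); A=.168
def to(x,y,z):
    s=bot.observe(); R=Ro.from_quat(s["eef_rot"]).as_matrix()
    w=np.array([*(F+R2(A)@[x,y]),z]); d=w-s["tool_pos"]
    l=(np.array(s["tool_pos"][:2])-F)@R2(A)
    print("t",round(s["t"],2),"tcp fix",l.round(1),round(s["tool_pos"][2],1),"F",np.round(s["contact_force"],1),"w",s["gripper_width"])
    print("target world",w.round(1),"shift",(R.T@d/120).round(3),"toolx in fix deg",np.degrees(np.arctan2(R[1,0],R[0,0])-A).round(2),"tilt",R[:,2].round(4))
E
python3 - <<'E'
from go import *
to(-92,85,60)
p=camera("side"); W=world(p); s=bot.observe(); T=s["tool_pos"]
R=Ro.from_quat(s["eef_rot"]).as_matrix()
for n in("scene","side","wrist"):
    p=camera(n); W=world(p); L=(W-T)@R; m=(p["depth"]>0)&(np.abs(L[...,:2]).max(-1)<90)&(L[...,2]<10)&(L[...,2]>-110)
    q=L[m]
    for a in range(-110,10,10):
        k=q[(q[:,2]>=a)&(q[:,2]<a+10)]
        if len(k)>5: print(n,a,len(k),k[:,:2].min(0).round(),k[:,:2].max(0).round())
E
```

```text
t 2.0 tcp fix [-61.2 -42.8] 231.4 F [-0.2 -0.1 -0.8] w -0.19130851459869339
target world [524.9 242.   60. ] shift [-0.263 -1.063  1.429] toolx in fix deg -0.3 tilt [ 1.e-04  4.e-04 -1.e+00]
scene -110 118 [-18. -55.] [21. 12.]
scene -100 119 [-18. -64.] [20. 15.]
scene -90 86 [-16. -64.] [18. 16.]
scene -80 65 [-15. -56.] [18. 53.]
scene -70 55 [-15. -49.] [14. 41.]
scene -60 45 [-11. -41.] [13. 37.]
scene -50 28 [-12. -33.] [ 7. 28.]
scene -40 18 [ -9. -16.] [7. 4.]
scene -30 39 [-10. -18.] [13.  7.]
scene -20 34 [ -9. -16.] [13.  2.]
scene -10 20 [ -9. -12.] [13.  3.]
side -110 224 [-21. -37.] [10. 51.]
side -100 237 [-20. -57.] [12. 63.]
side -90 193 [-19. -57.] [12. 65.]
side -80 172 [-18. -52.] [12. 55.]
side -70 111 [-17. -46.] [12. 47.]
side -60 132 [-14. -36.] [11. 39.]
side -50 41 [-14. -27.] [11. 31.]
side -40 64 [-11. -14.] [11. 15.]
side -30 64 [-12.  -4.] [11. 16.]
side -20 60 [-12.  -3.] [ 6. 15.]
side -10 29 [-12.  -7.] [11. 12.]
wrist -100 2166 [ 10. -55.] [21. 53.]
wrist -90 11467 [  2. -61.] [18. 59.]
wrist -80 11583 [ -8. -57.] [18. 58.]
wrist -70 6241 [ -9. -50.] [18. 51.]
wrist -60 7073 [-10. -42.] [14. 41.]
wrist -50 2627 [-12. -34.] [14. 34.]
wrist -40 1045 [-12. -15.] [12. 14.]
wrist -30 843 [  6. -13.] [11. 14.]
wrist -20 684 [  6. -13.] [11. 14.]
wrist -10 272 [  6. -13.] [11. 13.]
```

>>> {"fn": "arm_command", "kwargs": {
  "increments": [
    [[0,0,0],[-0.05,-0.2,0],0],
    [[0,0,0],[-0.11,-0.4,0.1],0],
    [[0,0,0],[-0.16,-0.6,0.3],0],
    [[0,0,0],[-0.21,-0.8,0.5],0],
    [[0,0,0],[-0.263,-1,0.7],0],
    [[0,0,0],[-0.263,-1,0.9],0],
    [[0,0,0],[-0.263,-1,1],0],
    [[0,0,0],[-0.263,-1,1],0]
  ]
}}

```text
t: 2.87
tool_pos: [524.6, 231.7, 108.6]
eef_rot: [0.996, 0.084, -0.002, 0.001]
contact_force: [-0.1, -0.2, 0.1]
gripper_width: -0.1
grip_force: 0.0
```

>>> {"fn": "arm_command", "kwargs": {
  "increments": [
    [[0,0,0],[0,-0.063,0.15],0],
    [[0,0,0],[0,-0.063,0.3],0],
    [[0,0,0],[0,-0.063,0.45],0],
    [[0,0,0],[0,-0.063,0.55],0],
    [[0,0,0],[0,-0.063,0.65],0],
    [[0,0,0],[0,-0.063,0.7],0],
    [[0,0,0],[0,-0.063,0.715],0],
    [[0,0,0],[0,-0.063,0.715],0]
  ]
}}

```text
t: 3.53
tool_pos: [524.9, 240.4, 25.8]
eef_rot: [0.996, 0.084, 0.0, 0.0]
contact_force: [0.9, 0.5, -0.2]
gripper_width: 0.2
grip_force: 0.0
```

```bash
python3 - <<'E'
from go import *
to(-12,85,25)
p=camera("side"); q=camera("scene")
o=[]
for k in(p,q):
    u,v=proj(k,[*(F+R2(A)@[-40,85]),30])[0].astype(int); o.append(cv2.resize(k["img"][v-60:v+60,u-80:u+80],(400,300)))
cv2.imwrite("pics/pre.png",np.hstack(o))
E
```

```text
t 3.53 tcp fix [-92.2  83.4] 25.8 F [ 0.9  0.5 -0.2] w 0.19228406252529975
target world [603.8 255.4  25. ] shift [ 0.669 -0.014  0.007] toolx in fix deg -0.01 tilt [ 3.e-04  0.e+00 -1.e+00]
```

View pics/pre.png

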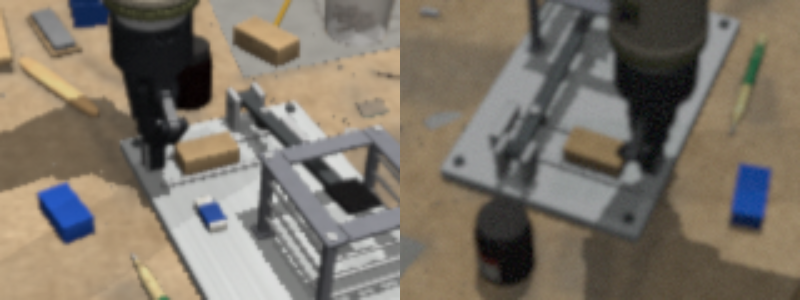

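The shut fingers stand behind the block's near end, on the robot side in both crops (left crop about (155,150), block at (207,155)). I push.

>>> {"fn": "arm_command", "kwargs": {
  "increments": [
    [[0,0,0],[0.06,-0.014,0],0],
    [[0,0,0],[0.11,-0.014,0],0],
    [[0,0,0],[0.15,-0.014,0],0],
    [[0,0,0],[0.19,-0.014,0],0],
    [[0,0,0],[0.23,-0.014,0],0],
    [[0,0,0],[0.27,-0.014,0],0],
    [[0,0,0],[0.31,-0.014,0],0],
    [[0,0,0],[0.35,-0.014,0],0],
    [[0,0,0],[0.39,-0.014,0],0],
    [[0,0,0],[0.43,-0.014,0],0],
    [[0,0,0],[0.47,-0.014,0],0],
    [[0,0,0],[0.51,-0.014,0],0]
  ]
}}

```text
t: 4.63
tool_pos: [585.1, 252.5, 25.5]
eef_rot: [0.996, 0.084, 0.0, 0.0]
contact_force: [-0.1, 0.3, 0.1]
gripper_width: -0.6
grip_force: 0.1
```

>>> {"fn": "arm_command", "kwargs": {
  "increments": [
    [[0,0,0],[0.03,0,0],0],
    [[0,0,0],[0.05,0,0],0],
    [[0,0,0],[0.07,0,0],0],
    [[0,0,0],[0.09,0,0],0],
    [[0,0,0],[0.1,0,0],0],
    [[0,0,0],[0.11,0,0],0],
    [[0,0,0],[0.12,0,0],0],
    [[0,0,0],[0.12,0,0],0]
  ]
}}

```text
t: 5.3
tool_pos: [599.0, 254.8, 25.6]
eef_rot: [0.996, 0.084, 0.0, -0.0]
contact_force: [0.1, -0.4, -0.2]
gripper_width: -0.1
grip_force: 0.0
```

```bash
cat > blk.py <<'E'
from go import *
def blk(name):
    p=camera(name); W=world(p); hsv=cv2.cvtColor(p["img"],cv2.COLOR_BGR2HSV); L=(W[...,:2]-F)@R2(A)
    m=(p["depth"]>0)&(np.abs(L[...,1]-85)<25)&(np.abs(L[...,0])<75)&(W[...,2]>30)&(W[...,2]<42)&(hsv[...,1]>70)
    print(name,np.percentile(L[m],[2,50,98],axis=0).round(1).tolist(),m.sum()); return p
E
python3 - <<'E'
from blk import *
to(-11,85,25); blk("side"); blk("scene")
E
```

```text
t 5.3 tcp fix [-16.8  85.2] 25.6 F [ 0.1 -0.4 -0.2] w -0.14436387401058312
target world [604.7 255.6  25. ] shift [0.048 0.002 0.005] toolx in fix deg 0.0 tilt [ 3.e-04  1.e-04 -1.e+00]
side [[-6.1, 67.0], [13.4, 74.6], [34.4, 97.5]] 142
scene [[-2.9, 73.2], [19.2, 96.0], [55.2, 102.1]] 83
```

>>> {"fn": "arm_command", "kwargs": {
  "increments": [
    [[0,0,0],[0.01,0,0],0],
    [[0,0,0],[0.02,0,0],0],
    [[0,0,0],[0.03,0,0],0],
    [[0,0,0],[0.035,0,0],0],
    [[0,0,0],[0.035,0,0],0]
  ]
}}

```text
t: 5.82
tool_pos: [603.1, 255.6, 25.6]
eef_rot: [0.996, 0.084, 0.0, -0.0]
contact_force: [-0.3, -0.3, 0.3]
gripper_width: 0.1
grip_force: 0.0
```

>>> {"fn": "arm_command", "kwargs": {
  "increments": [
    [[0,0,0],[0.005,0,0],0],
    [[0,0,0],[0.01,0,0],0],
    [[0,0,0],[0.01,0,0],0]
  ]
}}

```text
t: 6.07
tool_pos: [603.6, 255.6, 25.5]
eef_rot: [0.996, 0.084, -0.001, 0.0]
contact_force: [-5.1, -1.1, 3.6]
gripper_width: -0.2
grip_force: 2.2
```

>>> {"fn": "arm_command", "kwargs": {
  "increments": [
    [[0,0,0],[0.006,0,0],0],
    [[0,0,0],[0.01,0,0],0],
    [[0,0,0],[0.01,0,0],0]
  ]
}}

```text
t: 6.32
tool_pos: [603.7, 255.6, 25.4]
eef_rot: [0.996, 0.084, -0.002, 0.0]
contact_force: [-10.8, -2.7, 7.9]
gripper_width: -0.2
grip_force: 5.4
```

```bash
python3 - <<'E'
from blk import *
to(-11,85,25); p=blk("side"); q=blk("scene")
o=[]
for k in(p,q):
    u,v=proj(k,[*(F+R2(A)@[30,85]),30])[0].astype(int); o.append(cv2.resize(k["img"][v-45:v+45,u-60:u+60],(400,300)))
cv2.imwrite("pics/pushed.png",np.hstack(o))
E
```

```text
t 6.32 tcp fix [-12.   85.2] 25.4 F [-10.8  -2.7   7.9] w -0.20907450822644236
target world [604.7 255.6  25. ] shift [0.009 0.002 0.004] toolx in fix deg 0.02 tilt [-0.0034 -0.0011 -1.    ]
side [[-1.6, 66.6], [14.9, 72.9], [35.2, 97.2]] 126
scene [[1.2, 73.7], [24.8, 96.2], [58.2, 101.6]] 85
```

View pics/pushed.png

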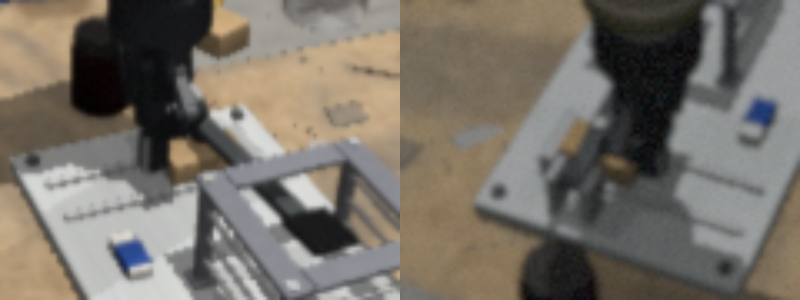

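The block is against the stop: the force rises while the tool stays put at fixture x = -12, and both crops show the block under the lever. I back off, lift, then go over the window.

>>> {"fn": "arm_command", "kwargs": {
  "increments": [
    [[0,0,0],[-0.04,0,0],0],
    [[0,0,0],[-0.12,0,0],0],
    [[0,0,0],[-0.25,0,0],0],
    [[0,0,0],[-0.4,0,0],0],
    [[0,0,0],[-0.45,0,-0.1],0],
    [[0,0,0],[-0.45,0,-0.3],0],
    [[0,0,0],[-0.45,0,-0.5],0],
    [[0,0,0],[-0.45,0,-0.7],0],
    [[0,0,0],[-0.45,0,-0.85],0],
    [[0,0,0],[-0.45,0,-1],0],
    [[0,0,0],[-0.45,0,-1],0]
  ]
}}

```text
t: 7.33
tool_pos: [554.1, 247.8, 149.8]
eef_rot: [0.996, 0.084, 0.003, -0.001]
contact_force: [0.7, -0.2, 0.2]
gripper_width: -0.2
grip_force: 0.0
```

```bash
python3 - <<'E'
from blk import *
to(30,-85,170)
for n in("side","scene"):
    p=blk(n); W=world(p); L=(W[...,:2]-F)@R2(A)
    m=(p["depth"]>0)&(np.abs(L-[30,-85]).max(-1)<38)&(W[...,2]>50)&(W[...,2]<97)&(p["img"].max(-1)<70)
    print("pad",n,np.median(L[m],0).round(1),np.percentile(W[m][:,2],[10,50,90]).round(1),m.sum())
    x=W[(p["depth"]>0)]; x=x[(np.abs(x[:,0]-630)<220)&(np.abs(x[:,1]-170)<240)]; print(fit(x,(630,174,.168))[:2])
E
```

```text
t 7.33 tcp fix [-62.2  85.8] 149.8 F [ 0.7 -0.2  0.2] w -0.17175126268099503
target world [673.6  94.8 170. ] shift [ 0.77   1.423 -0.166] toolx in fix deg -0.01 tilt [ 0.0063  0.0031 -1.    ]
side [[-1.8, 66.9], [13.1, 76.6], [35.2, 96.2]] 135
pad side [ 26.1 -85.8] [86.2 88.9 91.2] 202
(array([6.28552508e+02, 1.72577323e+02, 1.67697159e-01]), np.float64(0.20126077040650692))
scene [[1.0, 71.5], [17.4, 87.8], [57.3, 101.2]] 164
pad scene [ 43.1 -66.5] [84.2 85.6 86.9] 7
(array([6.30636975e+02, 1.74826750e+02, 1.74110683e-01]), np.float64(0.20734926981912466))
```

>>> {"fn": "arm_command", "kwargs": {
  "increments": [
    [[0,0,0],[0,0,-0.1],0],
    [[0,0,0],[0.08,0.1,-0.17],0],
    [[0,0,0],[0.16,0.22,-0.17],0],
    [[0,0,0],[0.26,0.36,-0.17],0],
    [[0,0,0],[0.36,0.5,-0.17],0],
    [[0,0,0],[0.46,0.65,-0.17],0],
    [[0,0,0],[0.56,0.8,-0.17],0],
    [[0,0,0],[0.66,0.9,-0.17],0],
    [[0,0,0],[0.77,1,-0.17],0],
    [[0,0,0],[0.77,1,-0.17],0]
  ]
}}

```text
t: 8.27
tool_pos: [665.1, 140.4, 165.1]
eef_rot: [0.997, 0.082, -0.0, 0.001]
contact_force: [-0.2, -0.3, 0.0]
gripper_width: 0.0
grip_force: 0.0
```

>>> {"fn": "arm_command", "kwargs": {
  "increments": [
    [[0,0,0],[0,0.12,0],0],
    [[0,0,0],[0,0.25,0],0],
    [[0,0,0],[0,0.35,0],0],
    [[0,0,0],[0,0.423,0],0],
    [[0,0,0],[0,0.423,0],0],
    [[0,0,0],[0,0.423,0],0],
    [[0,0,0],[0,0.423,0],0]
  ]
}}

```text
t: 8.85
tool_pos: [671.5, 94.9, 166.1]
eef_rot: [0.996, 0.084, 0.0, -0.0]
contact_force: [0.6, 1.0, -1.2]
gripper_width: -0.1
grip_force: 0.0
```

```bash
python3 - <<'E'
from go import *
to(30,-85,108)
p=camera("wrist"); W=world(p); L=(W[...,:2]-F)@R2(A); ok=p["depth"]>0
g=ok&(np.abs(W[...,2]-104)<6)&(np.abs(L-[30,-85]).max(-1)<75)
q=L[g]; print(g.sum(),np.percentile(q,[1,99],axis=0).round(1))
# inner edges
for i,c in((0,30),(1,-85)):
    o=1-i; cc=(30,-85)[o]; r=q[np.abs(q[:,o]-cc)<30]; a=r[r[:,i]<c][:,i]; b=r[r[:,i]>c][:,i]
    print("xy"[i],[np.percentile(z,[2,98]).round(1) if len(z) else None for z in(a,b)])
cv2.imwrite("pics/wr.png",p["img"])
E
```

```text
t 8.85 tcp fix [ 28.  -84.6] 166.1 F [ 0.6  1.  -1.2] w -0.12896336424762803
target world [673.6  94.8 108. ] shift [0.017 0.004 0.484] toolx in fix deg 0.05 tilt [ 1.e-04  7.e-04 -1.e+00]
17122 [[ -26.1 -146.4]
 [  90.1  -24.6]]
x [array([-23.5, -12.9]), array([70.4, 90.3])]
y [array([-146.8, -127.5]), array([-43.6, -24.2])]
```

View pics/wr.png

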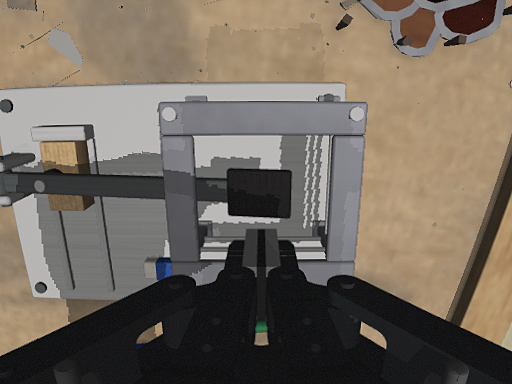

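The wrist view shows the window with the pad in it at (260,193), and the block against the stop at (62,165). The window centre measures about (29.3, -85.5), so the estimate holds, and I go down.

>>> {"fn": "arm_command", "kwargs": {
  "increments": [
    [[0,0,0],[0.014,0.004,0.08],0],
    [[0,0,0],[0.014,0.004,0.18],0],
    [[0,0,0],[0.014,0.004,0.28],0],
    [[0,0,0],[0.014,0.004,0.38],0],
    [[0,0,0],[0.014,0.004,0.46],0],
    [[0,0,0],[0.014,0.004,0.54],0],
    [[0,0,0],[0.014,0.004,0.58],0],
    [[0,0,0],[0.014,0.004,0.58],0]
  ]
}}

```text
t: 9.57
tool_pos: [672.7, 93.6, 94.6]
eef_rot: [0.996, 0.084, -0.001, 0.0]
contact_force: [-0.3, 0.7, 0.3]
gripper_width: 0.0
grip_force: 0.0
```

```bash
python3 - <<'E'
from go import *
to(29.5,-85.2,59)
E
```

```text
t 9.57 tcp fix [ 28.9 -86. ] 94.6 F [-0.3  0.7  0.3] w 0.004782450416462383
target world [673.1  94.5  59. ] shift [ 0.005 -0.007  0.297] toolx in fix deg 0.0 tilt [-2.2e-03 -4.0e-04 -1.0e+00]
```

>>> {"fn": "arm_command", "kwargs": {
  "increments": [
    [[0,0,0],[0,0,0.03],0],
    [[0,0,0],[0,0,0.06],0],
    [[0,0,0],[0,0,0.09],0],
    [[0,0,0],[0,0,0.12],0],
    [[0,0,0],[0,0,0.15],0],
    [[0,0,0],[0,0,0.18],0],
    [[0,0,0],[0,0,0.2],0],
    [[0,0,0],[0,0,0.22],0],
    [[0,0,0],[0,0,0.24],0],
    [[0,0,0],[0,0,0.26],0],
    [[0,0,0],[0,0,0.27],0],
    [[0,0,0],[0,0,0.27],0]
  ]
}}

```text
t: 10.57
tool_pos: [673.3, 93.9, 63.5]
eef_rot: [0.996, 0.084, -0.0, -0.0]
contact_force: [-0.7, 0.6, 0.5]
gripper_width: 0.1
grip_force: 0.0
```

>>> {"fn": "arm_command", "kwargs": {
  "increments": [
    [[0,0,0],[0,0,0.01],0],
    [[0,0,0],[0,0,0.02],0],
    [[0,0,0],[0,0,0.025],0],
    [[0,0,0],[0,0,0.025],0]
  ]
}}

```text
t: 10.9
tool_pos: [673.3, 94.0, 60.7]
eef_rot: [0.996, 0.084, -0.0, -0.0]
contact_force: [0.4, -1.1, 0.4]
gripper_width: -0.1
grip_force: 0.1
```

>>> {"fn": "arm_command", "kwargs": {
  "increments": [
    [[0,0,0],[0,0,0.008],0],
    [[0,0,0],[0,0,0.016],0],
    [[0,0,0],[0,0,0.02],0],
    [[0,0,0],[0,0,0.02],0]
  ]
}}

```text
t: 11.23
tool_pos: [673.4, 93.9, 58.4]
eef_rot: [0.996, 0.084, -0.0, -0.0]
contact_force: [-0.8, -0.5, -1.3]
gripper_width: 0.2
grip_force: 0.0
```

>>> {"fn": "arm_command", "kwargs": {
  "increments": [
    [[0,0,0],[0,0,0.007],0],
    [[0,0,0],[0,0,0.012],0],
    [[0,0,0],[0,0,0.012],0]
  ]
}}

```text
t: 11.48
tool_pos: [673.6, 93.9, 58.1]
eef_rot: [0.996, 0.084, 0.0, -0.0]
contact_force: [-5.0, -0.5, 9.3]
gripper_width: 0.2
grip_force: 4.6
```

>>> {"fn": "arm_command", "kwargs": {
  "increments": [
    [[0,0,0],[0,0,0.008],0],
    [[0,0,0],[0,0,0.012],0],
    [[0,0,0],[0,0,0.012],0]
  ]
}}

```text
t: 11.73
tool_pos: [673.7, 93.9, 57.9]
eef_rot: [0.996, 0.084, 0.0, -0.0]
contact_force: [-10.0, -1.1, 18.4]
gripper_width: -0.1
grip_force: 9.3
```

>>> {"fn": "arm_command", "kwargs": {
  "increments": [
    [[0,0,0],[0,0,-0.03],0],
    [[0,0,0],[0,0,-0.1],0],
    [[0,0,0],[0,0,-0.2],0],
    [[0,0,0],[0,0,-0.32],0],
    [[0,0,0],[0,0,-0.45],0],
    [[0,0,0],[0,0,-0.6],0],
    [[0,0,0],[0,0,-0.75],0],
    [[0,0,0],[0,0,-0.9],0],
    [[0,0,0],[0,0,-0.9],0],
    [[0,0,0],[0,0,-0.9],0]
  ]
}}

```text
t: 12.57
tool_pos: [674.3, 93.9, 165.4]
eef_rot: [0.996, 0.084, 0.001, -0.0]
contact_force: [-0.3, -1.2, 0.0]
gripper_width: -0.1
grip_force: 0.0
```

```bash
python3 - <<'E'
from blk import *
to(30,-85,160)
for n in("side","wrist"):
    p=blk(n); W=world(p); L=(W[...,:2]-F)@R2(A)
    m=(p["depth"]>0)&(np.abs(L-[30,-85]).max(-1)<38)&(W[...,2]>45)&(W[...,2]<97)&(p["img"].max(-1)<70)
    print("pad",n,np.median(L[m],0).round(1),np.percentile(W[m][:,2],[10,50,90]).round(1),m.sum())
    cv2.imwrite(f"pics/end_{n}.png",p["img"])
cv2.imwrite("pics/end.png",cv2.resize(np.hstack([cv2.imread(f"pics/end_{n}.png") for n in("side","wrist")]),(800,300)))
E
```

```text
t 12.57 tcp fix [ 30.5 -86. ] 165.4 F [-0.3 -1.2  0. ] w -0.1467807257784601
target world [673.6  94.8 160. ] shift [-0.004 -0.008  0.045] toolx in fix deg 0.0 tilt [ 2.8e-03  6.0e-04 -1.0e+00]
side [[-2.3, 66.6], [12.9, 76.6], [55.3, 96.5]] 140
pad side [ 28.6 -71. ] [56.3 59.7 61.3] 107
wrist [[-0.2, 67.4], [39.4, 80.7], [57.9, 98.2]] 1814
pad wrist [ 29.2 -82.3] [55.2 57.7 58.7] 2813
```

View pics/end.png

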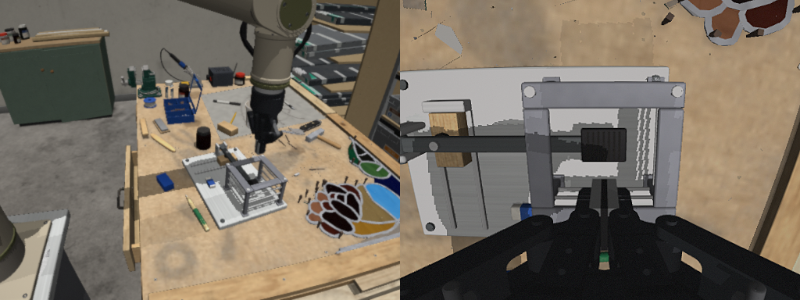

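The pad is down at z ≈ 58 (wrist view, about (603,145)). The block stands against the stop at (447,135), under the lever, and the arm is clear of everything.

```bash
python3 -c "
from plant import bot
print(bot.hand_in())"
```

```text
the job is handed in; nothing more can be done
None
```

The job is handed in: the block is against the end stop, the lever's pad is fully down (z ≈ 58 mm), and the arm stands clear of the guard, but the result of the judging was not shown.

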